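# Set and lock the drop leg of a grow-light stand

### The arm

A 7-joint arm with a two-finger parallel gripper is mounted at the origin on the work surface. World frame = base frame: x ahead of the robot, y to its left, z up, the work surface at z = 0. Lengths are in m, angles in rad, forces in N, time in s.
With the tool pointing down it reaches from about 0.425 to 0.925 m from the base axis. Payload 6.8 kg.
Tool frame: the origin (TCP) lies midway between the tips of the shut fingers; the grasp point (between the pads) lies 19 mm behind it; z points along the fingers, y is the line along which they close (so a half turn about z gives the same grasp; the last joint's range is limited). The gripper opens to 85 mm and grips with 20 to 120 N. Pads are 22 mm wide; open, the fingers measure 114 mm over their backs; the gripper's body (76 mm by 85 mm) begins 54 mm behind the grasp point. The pads swing forward as they close: fully open they stand 13 mm farther back than shut.
Start: joints at [-1.316, 0.477, 0.022, 1.555, -0.011, 1.109, -0.083], TCP at [0.24, 0.631, 0.231] pointing down, gripper open.
Joint ranges: [-2.96, 2.96], [-0.34, 2.1], [-1.41, 1.46], [0.24, 2.44], [-1.37, 4.51], [0.17, 1.92], [-2.96, 2.96]. Speed limits (rad/s): [2.39, 2.39, 3.14, 3.14, 3.14, 3.14, 3.14].

### API

Orientations are given as a rotation vector (axis times angle).
In Python, from bench import r gives the robot as it stands. The module is installed in compiled form; this text tells all that it offers.
- The arm moves only by the tool apply_moves, never from a script. Its argument "rows" is a list of rows, each a list of 6 numbers: the shift along the tool's x, y, z scaled (see below), then the turn, a rotation vector about the tool's x, y, z scaled (see below). A call has 1 to 5 rows; each row is the pose to reach, as a shift and turn from the pose commanded when the call began, along the tool's axes at that moment; what a row does not reach only later rows make up. The controller multiplies each number of a shift by 0.25 m and each number of a turn by 90 degrees. A row lasts 1/8 s, in which the tool goes at most 62.5 mm and 10.7 degrees, less where a joint would pass 70% of its speed; a pose out of reach is approached as far as the arm can. A call with a number of a shift or a turn outside -1 to 1 is refused whole. A call with a gripper value outside its range is refused whole. "claw" is the opening, from 0 (shut) to 1 (fully open), set as the call begins (left out, the last holds). The fingers move at their own pace and stop on an object; "newtons" is the grip in N (left out, the last holds). Time passes only in rows, so rows that repeat a pose let the fingers close. It gives the time, the measured TCP pose, the force, the opening and the grip force at its end, in the units of the state.
- r.get_obs(): the state, without advancing time (a new reading comes with each control period).
- r.grab_frame(name): name is "scene" or "top" or "wrist"; returns a dict with "pixels" (420x560x3 uint8, red, green, blue), "intrinsics" (3x3 intrinsics, pixels), "eye" and "attitude" of the camera in the world. Camera axes: x right, y up, looking along -z (the intrinsics and any distortion apply to the point x, -y, -z); pixel columns grow to the right and rows downward; lengths in m; the calibration is good to about 2 mm. A picture is of the moment at which its call begins. There is no depth.
- r.hand_in(): hands the job in; it is judged then, once.
Trained networks look in a picture, given as the dict that the camera call returned (one of the last four; its "shot" number tells which), for a name from the list of things; names that differ only in an ending like _2 or _b are one class to them, and where a whole thing is asked for, a point or a joint stands for the part that bears it (a point fixed in the world has none). Each returns a list of dicts, best first, with "conf" (0 to 1); they miss things now and then, are a little off and sometimes report something else, mostly with a low value. They report only what shows in the picture. A call takes as long as a camera call.
- r.search_frame(picture, thing): "rect" ([left, top, width, height] in pixels, round what is visible of it).
- r.outline_of(picture, thing): "pixels" (420x560 bool, what is visible of it) and "rect" ([left, top, width, height] in pixels, round what is visible of it).
- r.landmark_of(picture, thing): "point" ([column, row] in pixels: a listed point, or the origin of a listed thing).
The state is a dict: "clock": time; "joints": joint angles; "qvel": joint speeds; "tau": joint torques, N m; "tcp_pos": TCP position; "orientation": TCP orientation; "contact_force": force on the tool from outside, world axes, zero at the start; "moment": the same for the moment, N m; "grip_width": finger opening in m; "gripper_force": force on a finger pad.
Only numpy, scipy, OpenCV 4.12 (cv2) and the standard library are available. Lean on these libraries where they do the work, as an engineer would, in place of code of your own. Each camera call takes 0.05 s, during which the arm holds its last target. There are 200 camera calls.

### The job

The near end of one foot beam of the grow-light stand has its drop leg hanging clear of the timber packer below it. Slide that leg down until its rubber foot bears firmly on the packer, pressed on with 10 to 20 N so that it carries its share (never over 30 N, which would jack the stand up), and then swing its cam lever over centre, all the way home, to lock the leg. Don't force the lever (30 N at most), leave the things on the bench alone, and let go of everything.

Things in the scene. Friction and masses are not known exactly. Their poses are not given: they have to be found in the camera images.
- stand: Grow-light gantry of aluminium section, fixed. Origin on the bench under the drop leg's axis, z up, x along its foot beams, away from the robot. The second leg, at its own y = -520 mm, is already locked: leave it. The beam behind the drop leg is 30 mm square, x = 15 to 319 mm, top 115 mm above the bench; a 430 mm post stands at x = 250 mm, with lamp and tub of trays between the posts.
- leg_cap (a point): Centre of the black round cap on top of the drop leg, the part to hold: 28 mm in diameter, 36 mm tall, axis vertical. It moves with the leg. Below it comes the bare tube, 16 mm in diameter, then the clamp collar, 38 mm across, its top 121 mm above the bench (pin head to 125 mm). Fingers that grip it can drag the leg up again as they open; the leg can also be pushed down on the cap's flat top.
- leg_foot: Rubber foot of the drop leg, 32 mm in diameter and 14 mm tall; origin at the centre of its underside. It hangs 20 to 50 mm above the timber packer that lies fixed on the bench under it, 120 by 100 mm. The packer's thickness differs from bench to bench, 12 to 26 mm, and is not measured: the force tells when the foot bears. The rubber yields 1 mm for 45 N.
- leg (a joint): How far the leg is slid down, m: 0 highest, 0.058 its lowest stop; it starts between 0 and 0.016. With the lever open the collar's drag (about 8 N) holds the leg (0.26 to 0.35 kg) where it is left, and holds most of the load pressed onto the foot, up to about 10 N, for some seconds; 5 to 6 N of push slides it down. With the lever locked it does not slide.
- cam_lever (a joint): Angle of the cam lever, rad. It starts open, about 0.2 to 0.4, and swings level, anticlockwise seen from above, to its stop at 1.8, locked. The load on it grows to about 0.9 N m around 0.9 rad (12 N at 75 mm from the pin) and falls to nothing at dead centre, 1.5; beyond that the lever is drawn home by itself and stays. Let go before dead centre, it springs back open.
- lever_pin (a point): Centre of the cam lever's vertical pin, half-way up the lever, 100 mm above the bench; seen from the leg's axis it lies 28 mm toward the stand's own -x and 16 mm toward its +y. It does not move.
- lever_tip (a point): Middle of the broad end of the cam lever, on its middle line, 78 mm out from the pin; its own x points along the lever, away from the pin, z up. The lever is black plastic and reaches 91 mm from the pin: 11 mm wide and 14 mm tall, the last 36 mm 13 mm wide and 20 mm tall (90 to 110 mm above the bench). Locked, it points along the stand's own -y across the collar; open, toward the stand's -x, roughly, at the robot.
- clay_pot: terracotta pot, 72 mm across, 62 mm tall, near the foot beam; origin at the centre of its underside. A bystander, not to be moved.
- spray_bottle: white spray bottle with black and green trigger head, 84 mm across, 205 mm tall; origin at the centre of its underside. A bystander, not to be moved.
- seed_jar: glass jar, 54 mm across, 75 mm tall; origin at the centre of its underside. A bystander, not to be moved.
- trowel: hand trowel lying flat, about 220 mm long, 27 mm high at its wooden handle. A bystander, not to be moved.
- dibber: T-shaped wooden dibber lying flat, 150 mm long, 23 mm high. A bystander, not to be moved.
- pot_stack: nest of square black pots, 66 mm wide, 90 mm tall; origin at the centre of its underside. A bystander, not to be moved.
- label_tin: tin with white plant labels, 66 mm across, 120 mm tall with the labels; origin at the centre of its underside. A bystander, not to be moved.

How it is judged:
On the way, in this order (a step that is already met when the one before it is completed fails the run):
1. the foot bears firmly on the packer while the lever is still open (contact force between leg_foot and anything else above 4 N and value of joint cam_lever below 0.9 rad), for 0.2 s.
2. the lever is over centre and home, the foot still bearing (value of joint cam_lever above 1.72 rad and contact force between leg_foot and anything else above 4 N), for 0.2 s.
At the end, for the whole second after the job is handed in: the drop leg's foot bears on the packer with 4 to 30 N (more than its own weight) and the cam lever is over centre at its locked stop (joint above 1.72 rad), with the robot clear of both (all of step 2 and contact force between leg_foot and anything else below 30 N); the robot touches nothing.
It fails at once if the foot is pressed on the packer with more than 30 N, which jacks the stand up (contact force between leg_foot and anything else above 30 N).
It fails at once if the lever is forced with more than 30 N (contact force between cam_lever and the fingers above 30 N or contact force between cam_lever and the arm above 30 N).
It fails at once if a thing standing or lying on the bench is moved by more than 25 mm (distance of any of clay_pot, spray_bottle, seed_jar, trowel, dibber, pot_stack, label_tin from where it was at the start of the episode above 0.025 m).
It also fails if it takes over 51 s, if anything falls off the work surface, if the arm or the gripper's body presses on something with over 40 N, if the wrist force passes 120 N, or if a joint passes its speed limit or range.

## Working session

There is one attempt and no reset: what is moved stays moved. The work goes in short steps, Python scripts to look and compute and a tool call to move; the robot and the scene stay as the last step left them, time stands still between calls to the robot, and variables do not carry over. Pictures are saved under pics/ and viewed, at most 10 in all, crops included, and the job is handed in when it is done.

Besides the shell and the picture viewer there is one more tool, called after "Call:" as name(argument=value, ...) on one line, values as JSON. apply_moves: Moves the arm, as the interface text tells. Its arguments: {"type":"object","properties":{"rows":{"type":"array","items":{"type":"array","items":{"type":"number"}}},"claw":{"type":"number"},"newtons":{"type":"number"}},"required":["rows"]}

```bash
mkdir -p pics
cat > h.py <<'E'
import numpy as np, cv2
from scipy.spatial.transform import Rotation as R
from bench import r
def att(f):
    a=np.array(f["attitude"],float)
    return a if a.shape==(3,3) else (R.from_rotvec(a).as_matrix() if a.size==3 else R.from_quat(a).as_matrix())
def ray(f,p):
    K=np.array(f["intrinsics"]); d=np.linalg.inv(K)@np.array([p[0],p[1],1.0])
    return np.array(f["eye"]),att(f)@np.array([d[0],-d[1],-d[2]])
def onz(f,p,z):
    e,d=ray(f,p); return e+d*(z-e[2])/d[2]
def tri(obs):
    A=np.zeros((3,3));b=np.zeros(3)
    for f,p in obs:
        e,d=ray(f,p);d=d/np.linalg.norm(d);M=np.eye(3)-np.outer(d,d);A+=M;b+=M@e
    return np.linalg.solve(A,b)
def proj(f,X):
    c=att(f).T@(np.array(X)-np.array(f["eye"]));K=np.array(f["intrinsics"]);q=K@np.array([c[0],-c[1],-c[2]]);return q[:2]/q[2]
E
python3 - <<'E'
from h import *
np.set_printoptions(precision=4,suppress=True)
print(r.get_obs())
F={}
for n in ["scene","top","wrist"]:
    f=r.grab_frame(n);F[n]=f
    print(n,{k:(np.array(v).tolist() if k!="pixels" else 0) for k,v in f.items()})
    cv2.imwrite(f"pics/{n}0.png",f["pixels"][:,:,::-1])
    for t in ["leg_cap","lever_tip","lever_pin","stand","leg_foot"]:
        print(t,[(np.round(d["point"],1).tolist(),round(d["conf"],2)) for d in r.landmark_of(f,t)[:2]])
E
```

```text
{'clock': 0.0, 'joints': array([-1.3161,  0.4778,  0.0223,  1.5565, -0.0115,  1.1093, -0.0831]), 'qvel': array([ 0.0017,  0.0016, -0.0007,  0.0008,  0.0002, -0.0013,  0.0003]), 'tau': array([ -0.0004, -59.6453,   1.6079, -28.1194,   0.0125,   0.0095,
        -0.    ]), 'tcp_pos': array([0.2394, 0.6305, 0.2303]), 'orientation': array([-0.5667, -3.0899,  0.0029]), 'contact_force': array([-0.0834, -0.2038, -0.1894]), 'moment': array([-0.0275,  0.0285,  0.0577]), 'gripper_force': 0.0, 'grip_width': 0.08539131106327934}
scene {'pixels': 0, 'intrinsics': [[499.3125783285167, 0.0, 282.49472733979206], [0.0, 499.3125783285167, 206.5250685215002], [0.0, 0.0, 1.0]], 'eye': [1.229905525930115, 0.3129390520853095, 1.0008194094418434], 'attitude': [0.42337564096164043, 0.6853389501637754, 1.939734084451158], 'shot': 1}
leg_cap [([253.0, 157.9], 0.56)]
lever_tip [([274.1, 163.6], 0.44)]
lever_pin [([265.4, 185.9], 0.73)]
stand [([257.9, 219.2], 0.69)]
leg_foot []
top {'pixels': 0, 'intrinsics': [[379.0952757184394, 0.0, 284.0778136549135], [0.0, 379.0952757184394, 214.0055482452135], [0.0, 0.0, 1.0]], 'eye': [0.5867555343927209, 0.015941016593287297, 1.1724482938079417], 'attitude': [0.0143180809966522, -0.03502973582604569, -1.5933905332171474], 'shot': 2}
leg_cap [([314.8, 230.8], 0.65)]
lever_tip [([315.1, 271.3], 0.53)]
lever_pin [([310.7, 240.8], 0.58)]
stand [([308.0, 231.3], 0.74)]
leg_foot [([234.0, 217.1], 0.52)]
wrist {'pixels': 0, 'intrinsics': [[317.7826680719255, 0.0, 282.61124928552596], [0.0, 317.7826680719255, 210.46556219514875], [0.0, 0.0, 1.0]], 'eye': [0.17177651052133747, 0.6559958234233985, 0.37404666726777136], 'attitude': [-0.24848869846973273, -0.17167422032341756, 1.1992312170351203], 'shot': 3}
leg_cap []
lever_tip []
lever_pin []
stand []
leg_foot []
```

Run:
```python
import cv2
a=cv2.imread("pics/top0.png");b=cv2.imread("pics/scene0.png")
cv2.imwrite("pics/top_c.png",cv2.resize(a[90:390,120:520],None,fx=2,fy=2,interpolation=cv2.INTER_CUBIC))
```

```text
(no output)
```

View pics/scene0.png

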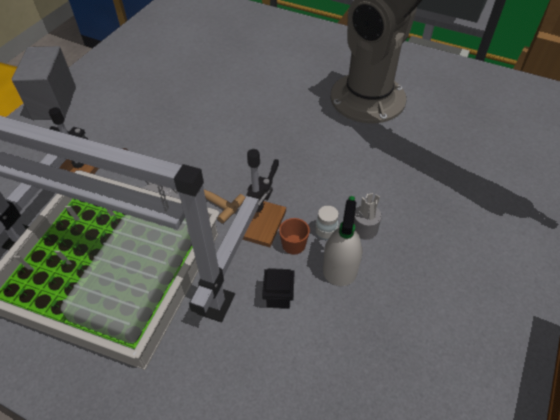

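View pics/top_c.png

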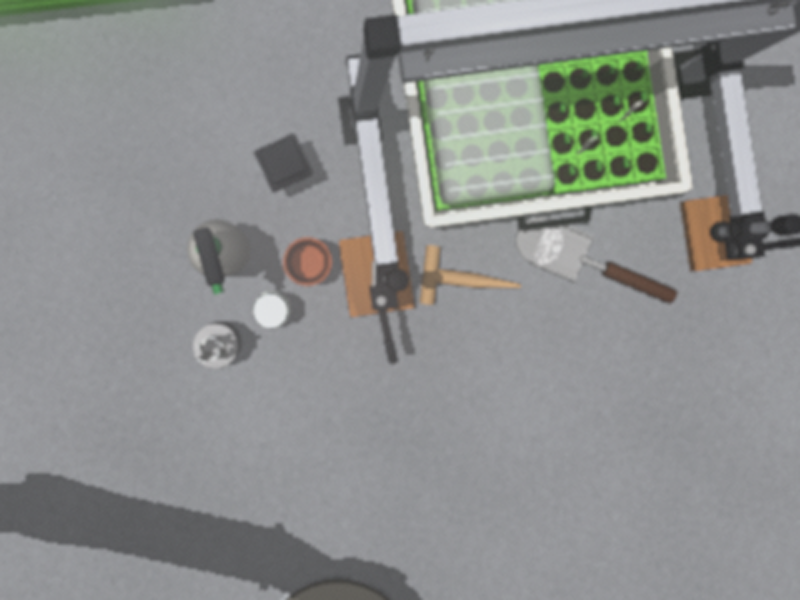

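The scene image shows the drop leg's cap at about (253,158) and the lever pointing at the robot, tip near (275,164). In the top image (crop = 2× from 120,90) the cap is at about (318,229) and the lever runs from (311,238) to (316,270). The pot, jar, bottle and tin are on the +y side and the dibber is on the -y side.

Run:
```python
from h import *
np.set_printoptions(precision=4,suppress=True)
s=r.grab_frame("scene");t=r.grab_frame("top")
L={}
for n in ["leg_cap","lever_tip","lever_pin","stand","clay_pot","seed_jar","dibber","spray_bottle","label_tin","trowel"]:
    try:
        a=r.landmark_of(s,n);b=r.landmark_of(t,n)
    except Exception as e: print(n,e);continue
    if a and b:
        pa,pb=a[0]["point"],b[0]["point"];X=tri([(s,pa),(t,pb)]);L[n]=X
        print(n,X,"res",proj(s,X)-pa,proj(t,X)-pb,a[0]["conf"],b[0]["conf"])
    else: print(n,len(a),len(b),[onz(f,d[0]["point"],0) for f,d in((s,a),(t,b)) if d])
for n in["clay_pot","seed_jar"]:
    pass
print("pin@.1",onz(s,r.landmark_of(s,"lever_pin")[0]["point"],.1),onz(t,r.landmark_of(t,"lever_pin")[0]["point"],.1))
print("tip@.1",onz(s,r.landmark_of(s,"lever_tip")[0]["point"],.1),onz(t,r.landmark_of(t,"lever_tip")[0]["point"],.1))
print("stand@0",onz(s,r.landmark_of(s,"stand")[0]["point"],0),onz(t,r.landmark_of(t,"stand")[0]["point"],0))
# cap outline
for f in(s,t):
    o=r.outline_of(f,"leg_cap")
    print([ (d["rect"],d["conf"],d["pixels"].sum()) for d in o[:2]])
```

```text
leg_cap [ 0.5793 -0.0787  0.2267] res [1.3365 0.0756] [ 1.0258 -0.5354] 0.73 0.66
lever_tip [ 0.4555 -0.0848  0.0935] res [1.9991 0.0443] [ 1.5713 -0.8103] 0.54 0.63
lever_pin [ 0.546  -0.0765  0.0936] res [-0.6128 -0.0321] [-0.4635  0.232 ] 0.82 0.91
stand [ 0.5716 -0.0814 -0.0042] res [0.8105 0.0356] [ 0.5873 -0.3026] 0.57 0.79
clay_pot [ 0.6022  0.0274 -0.0055] res [-1.3534 -0.0397] [-0.9578  0.4577] 0.76 0.55
seed_jar [0.5253 0.0875 0.005 ] res [-0.2986  0.0022] [-0.218   0.1019] 0.96 0.54
dibber [ 0.5731 -0.2283  0.0007] res [2.4126 0.1994] [ 1.7831 -0.974 ] 0.91 0.87
spray_bottle [0.6214 0.1544 0.0044] res [-0.0346  0.0003] [-0.0239  0.0108] 0.58 0.9
label_tin [ 0.48    0.1725 -0.0132] res [ 2.3006 -0.1236] [ 1.6867 -0.7904] 0.89 0.97
trowel [ 0.5815 -0.4362 -0.0078] res [-0.2291 -0.0391] [-0.1804  0.0943] 0.54 0.95
pin@.1 [ 0.5502 -0.0724  0.1   ] [ 0.5468 -0.0772  0.1   ]
tip@.1 [ 0.4632 -0.0865  0.1   ] [ 0.4541 -0.0797  0.1   ]
stand@0 [ 0.5752 -0.0816  0.    ] [ 0.5708 -0.0792  0.    ]
[([245.5, 150.1, 15.7, 58.6], 0.87, np.int64(378))]
[([310.5, 225.4, 15.7, 9.8], 0.56, np.int64(100))]
```

Call:
apply_moves(rows=[[-0.926,-0.637,-0.4,0,0,-0.231],[-0.926,-0.637,-0.4,0,0,-0.231],[-0.926,-0.637,-0.4,0,0,-0.231],[-0.926,-0.637,-0.4,0,0,-0.231],[-0.926,-0.637,-0.4,0,0,-0.231]], claw=0)

```text
clock: 3.02
tcp_pos: [0.4013, 0.3976, 0.3326]
orientation: [0.004, 3.14, 0.001]
contact_force: [0.6, -0.2, -0.4]
grip_width: 0.0002
gripper_force: 0.0
```

Call:
apply_moves(rows=[[-0.2,-1,0,0,0,0],[-0.2,-1,0,0,0,0],[-0.2,-1,0,0,0,0],[-0.2,-1,0,0,0,0],[-0.2,-1,0,0,0,0]])

```text
clock: 3.65
tcp_pos: [0.4504, 0.1449, 0.3318]
orientation: [0.013, 3.141, -0.0]
contact_force: [-0.2, 1.5, 0.6]
grip_width: 0.0001
gripper_force: 0.0
```

Call:
apply_moves(rows=[[-0.2,-0.94,0,0,0,0],[-0.2,-0.94,0,0,0,0],[-0.2,-0.94,0,0,0,0],[-0.2,-0.94,0,0,0,0],[-0.2,-0.94,0,0,0,0]])

```text
clock: 4.28
tcp_pos: [0.4998, -0.0887, 0.3315]
orientation: [0.011, 3.141, -0.002]
contact_force: [0.3, 0.9, 0.1]
grip_width: 0.0001
gripper_force: 0.0
```

```bash
cat > look.py <<'E'
from h import *
import sys
np.set_printoptions(precision=4,suppress=True)
o=r.get_obs();print(o["clock"],o["tcp_pos"],o["orientation"],o["contact_force"])
w=r.grab_frame("wrist");s=r.grab_frame("scene");t=r.grab_frame("top")
print("eye",w["eye"])
cv2.imwrite(f"pics/w{sys.argv[1]}.png",w["pixels"][:,:,::-1])
for n in ["leg_cap","lever_tip","lever_pin","stand"]:
    P=[]
    for f in(w,s,t):
        a=r.landmark_of(f,n)
        if a and a[0]["conf"]>.35: P.append((f,a[0]["point"]))
        print(n,a[0]["point"] if a else None,round(a[0]["conf"],2) if a else "")
    if len(P)>1: print("  tri",tri(P))
    if n!="leg_cap":
        for f,p in P: print("   onz",onz(f,p,0 if n=="stand" else .1))
E
python3 look.py 1
```

```text
4.275 [ 0.4998 -0.0887  0.3315] [ 0.0106  3.1409 -0.0021] [0.2948 0.8694 0.1449]
eye [ 0.4272 -0.0885  0.4742]
leg_cap [376.9, 307.0] 0.66
leg_cap [251.3, 156.7] 0.81
leg_cap [261.8, 175.3] 0.57
  tri [ 0.6444 -0.0007  0.2713]
lever_tip [285.0, 155.0] 0.85
lever_tip [274.5, 163.6] 0.48
lever_tip [314.8, 269.1] 0.49
  tri [ 0.467  -0.0851  0.1038]
   onz [ 0.4694 -0.0863  0.1   ]
   onz [ 0.4657 -0.0894  0.1   ]
   onz [ 0.4628 -0.0816  0.1   ]
lever_pin [296.3, 213.9] 0.62
lever_pin [266.6, 188.2] 0.56
lever_pin None 
  tri [ 0.5427 -0.0721  0.0949]
   onz [ 0.5413 -0.0728  0.1   ]
   onz [ 0.5464 -0.0695  0.1   ]
stand [285.2, 209.5] 0.64
stand [256.6, 220.4] 0.89
stand [311.5, 230.1] 0.7
  tri [ 0.5699 -0.0864 -0.0108]
   onz [ 0.5646 -0.0858  0.    ]
   onz [ 0.5769 -0.085   0.    ]
   onz [ 0.5716 -0.0836  0.    ]
```

View pics/w1.png

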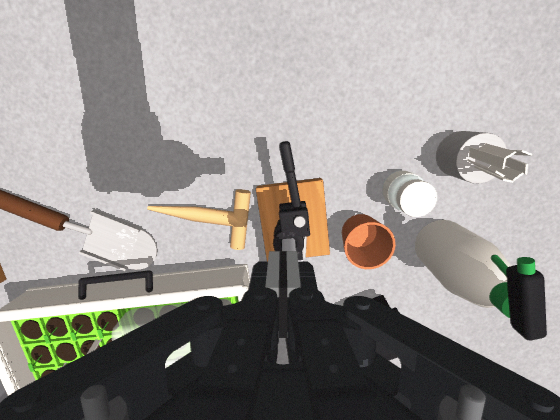

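The wrist image shows the lever from its silver pin head at about (299,222) to its end at about (285,143). The fingers hide the cap, so I'll enlarge the cap area in the first pictures.

Run:
```python
import cv2,numpy as np
a=cv2.imread("pics/top0.png")[205:280,285:345];b=cv2.imread("pics/scene0.png")[140:215,235:295];c=cv2.imread("pics/w1.png")[135:285,240:330]
f=lambda x,k:cv2.resize(x,None,fx=k,fy=k,interpolation=cv2.INTER_NEAREST)
cv2.imwrite("pics/m.png",np.hstack([f(a,4),f(b,4),f(c,2)])); print(np.hstack([f(a,4),f(b,4),f(c,2)]).shape)
```

```text
(300, 660, 3)
```

View pics/m.png

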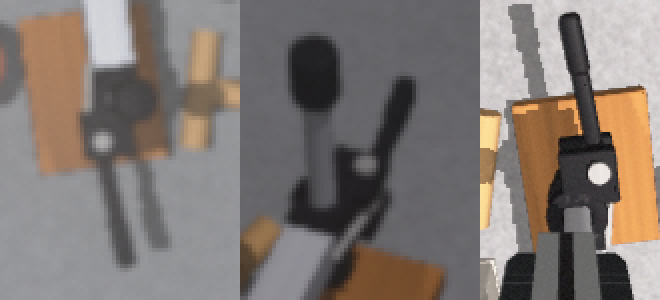

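Run:
```python
from h import *
np.set_printoptions(precision=4,suppress=True)
w=r.grab_frame("wrist");s=r.grab_frame("scene");t=r.grab_frame("top")
for n,z,p in [("pin",.125,[(w,(299.5,222)),(s,(266.5,180.75)),(t,(310.75,240.5))]),("cap",.227,[(s,(253.5,158.5)),(t,(318.7,229.5))]),("end",.1,[(w,(284,142)),(t,(316,270.5))])]:
    print(n,tri(p),[onz(f,q,z) for f,q in p])
# packer/beam yaw from top0: beam centreline on z=.115
a=onz(t,(120+385/2,90+255/2),.115);b=onz(t,(120+367/2,90+125/2),.115)
print("yaw beam",np.arctan2(*(b-a)[[1,0]]))
```

```text
pin [ 0.5441 -0.0686  0.1248] [array([ 0.5429, -0.0657,  0.125 ]), array([ 0.5449, -0.0698,  0.125 ]), array([ 0.5446, -0.0702,  0.125 ])]
cap [ 0.5755 -0.0829  0.2217] [array([ 0.58  , -0.0801,  0.227 ]), array([ 0.5756, -0.0823,  0.227 ])]
end [ 0.456  -0.085   0.0832] [array([ 0.454 , -0.0836,  0.1   ]), array([ 0.4588, -0.0849,  0.1   ])]
yaw beam 0.11242518993236816
```

Call:
apply_moves(rows=[[-0.3,0.026,0.1,0,0,0],[-0.3,0.026,0.25,0,0,0],[-0.3,0.026,0.25,0,0,0]])

```text
clock: 5.55
tcp_pos: [0.5731, -0.0778, 0.2655]
orientation: [0.001, -3.135, 0.001]
contact_force: [0.1, 0.3, -0.9]
grip_width: 0.0001
gripper_force: 0.0
```

Call:
apply_moves(rows=[[0,0,0.03,0,0,0],[0,0,0.06,0,0,0],[0,0,0.08,0,0,0],[0,0,0.08,0,0,0]])

```text
clock: 6.05
tcp_pos: [0.5742, -0.0784, 0.2489]
orientation: [0.0, 3.142, 0.0]
contact_force: [-0.0, -0.4, 0.1]
grip_width: 0.0001
gripper_force: 0.0
```

Call:
apply_moves(rows=[[0,-0.014,0.016,0,0,0],[0,-0.014,0.032,0,0,0],[0,-0.014,0.048,0,0,0],[0,-0.014,0.064,0,0,0],[0,-0.014,0.08,0,0,0]])

```text
clock: 6.68
tcp_pos: [0.5746, -0.0823, 0.2292]
orientation: [0.0, 3.141, -0.0]
contact_force: [-2.4, -0.8, 5.4]
grip_width: 0.0001
gripper_force: 2.8
```

Call:
apply_moves(rows=[[0,0,0.012,0,0,0],[0,0,0.024,0,0,0],[0,0,0.024,0,0,0]])

```text
clock: 7.05
tcp_pos: [0.5745, -0.0823, 0.2228]
orientation: [0.0, 3.141, -0.0]
contact_force: [0.3, -1.0, 1.1]
grip_width: -0.0003
gripper_force: 1.0
```

Run:
```python
from h import *
np.set_printoptions(precision=5,suppress=True)
o=r.get_obs();print(o["clock"],o["tcp_pos"],o["contact_force"])
w=r.grab_frame("wrist");s=r.grab_frame("scene")
for f in(w,s):
    for n in["leg_foot","leg_cap"]:print(n,[(np.round(d["point"]),round(d["conf"],2)) for d in r.landmark_of(f,n)[:2]])
cv2.imwrite("pics/s2.png",cv2.resize(s["pixels"][140:260,200:320,::-1],None,fx=5,fy=5,interpolation=cv2.INTER_CUBIC))
o=r.get_obs();print(o["clock"],o["tcp_pos"],o["contact_force"])
```

```text
7.05 [ 0.57452 -0.08226  0.22281] [ 0.27908 -1.04329  1.1458 ]
leg_foot [(array([432., 146.]), 0.4)]
leg_cap [(array([285., 252.]), 0.65)]
leg_foot [(array([257., 211.]), 0.39)]
leg_cap [(array([255., 165.]), 0.63), (array([143., 177.]), 0.28)]
7.35 [ 0.57453 -0.08212  0.22277] [-0.65522 -1.77869  1.13539]
```

View pics/s2.png

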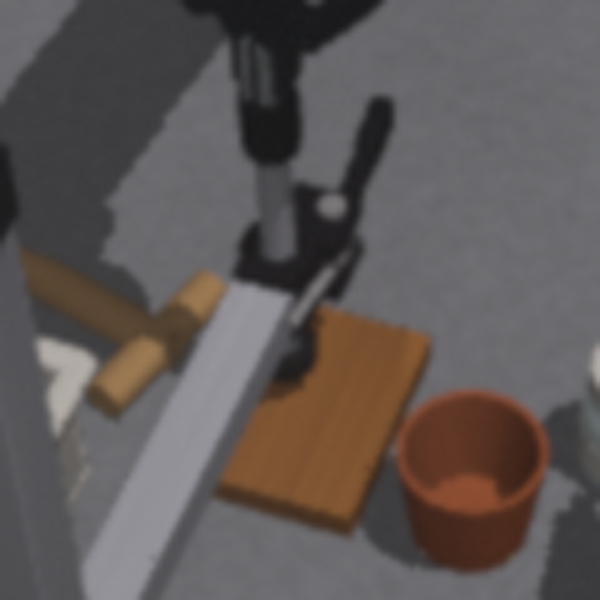

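The crop shows the cap under the fingers, and the tube above the collar. Part of the dark foot shows right of the beam at crop (300,350), just above the packer.

Run:
```python
from h import *
np.set_printoptions(precision=1,suppress=True)
s=r.grab_frame("scene")
c=lambda X:(proj(s,X)-[200,140])*5
ax=np.array([.575,-.082])
print("pin",c([.5445,-.069,.125]),"captopz.22 btm.186",c([*ax,.186]),"collar top",c([*ax,.121]))
for z in [.015,.02,.025,.03,.035,.04,.045,.05]:
    P=np.array([c([ax[0]+.016*np.cos(a),ax[1]+.016*np.sin(a),z]) for a in np.linspace(0,6.28,60)])
    Q=np.array([c([ax[0]+.016*np.cos(a),ax[1]+.016*np.sin(a),z+.014]) for a in np.linspace(0,6.28,60)])
    print(z,"axis",c([*ax,z]),"bottom rim right",P[:,0].max(),"lowest",P[P[:,1].argmax()],"at x>285 lowest",P[P[:,0]>285][:,1].max(initial=0),"top rim top right",Q[Q[:,0].argmax()])
im=s["pixels"][140:260,200:320].astype(int)
print(im[58:84,50:68].sum(2))
```

```text
pin [334.5 203.8] captopz.22 btm.186 [273.5 148.6] collar top [279.7 244.1]
0.015 axis [288.8 383.3] bottom rim right 320.8654547112448 lowest [286.7 408.8] at x>285 lowest 408.8295298294055 top rim top right [320.  366.1]
0.02 axis [288.4 377.1] bottom rim right 320.56415742720645 lowest [286.3 402.7] at x>285 lowest 402.7119573163739 top rim top right [319.7 359.9]
0.025 axis [288.  370.9] bottom rim right 320.26096527518575 lowest [285.9 396.6] at x>285 lowest 396.5556000685824 top rim top right [319.4 353.6]
0.03 axis [287.6 364.7] bottom rim right 319.9558603234709 lowest [285.5 390.4] at x>285 lowest 390.3600880767132 top rim top right [319.1 347.3]
0.035 axis [287.2 358.4] bottom rim right 319.6488244133761 lowest [285.  384.1] at x>285 lowest 384.1250466098779 top rim top right [318.8 340.9]
0.04 axis [286.8 352.1] bottom rim right 319.3398391556397 lowest [284.6 377.9] at x>285 lowest 377.79485112152474 top rim top right [318.5 334.5]
0.045 axis [286.4 345.8] bottom rim right 319.02888592675197 lowest [284.2 371.5] at x>285 lowest 371.47952546324393 top rim top right [318.1 
[... 1404 characters left out ...]
208 245 258 254 255 251]
 [313 263 252 228 165 111  99  98  99 109 152 219 247 256 259 255 253 250]
 [275 255 246 215 158 129 121 121 125 137 178 240 257 260 258 254 253 250]
 [260 250 237 197 162 149 152 149 160 177 202 243 257 259 257 253 250 248]
 [256 246 219 180 162 157 165 181 201 230 246 254 258 256 257 254 251 252]
 [250 237 203 185 183 186 198 234 248 255 257 260 259 257 254 254 252 254]
 [249 233 216 229 236 239 248 257 261 260 259 260 259 257 252 253 251 255]
 [252 252 247 251 255 257 262 262 259 258 260 258 257 254 251 253 251 257]
 [257 258 257 257 258 261 262 262 259 259 258 259 257 254 252 251 256 260]
 [259 259 257 257 260 263 262 261 260 260 259 258 255 253 251 252 257 260]]
```

Call:
apply_moves(rows=[[0,0,0.014,0,0,0],[0,0,0.028,0,0,0],[0,0,0.042,0,0,0],[0,0,0.056,0,0,0],[0,0,0.056,0,0,0]])

```text
clock: 8.02
tcp_pos: [0.5745, -0.0819, 0.2087]
orientation: [0.0, 3.141, 0.0]
contact_force: [-0.5, -1.4, 1.6]
grip_width: -0.0002
gripper_force: 0.6
```

Run:
```python
from h import *
s=r.grab_frame("scene")
cv2.imwrite("pics/s3.png",cv2.resize(s["pixels"][185:260,225:295,::-1],None,fx=8,fy=8,interpolation=cv2.INTER_NEAREST))
print(s["pixels"][198:224,250:268].astype(int).sum(2))
# packer thickness: near-camera corner: image positions vs z
for z in (0,.012,.016,.02,.026): print(z,(proj(s,[.64,-.05,z])-[225,185])*8)
```

```text
[[449 430 407 388 354 321 266 223 167 124 156 263 342 323 227 123  88  99]
 [452 449 444 443 431 421 401 360 254 177 235 322 319 252 183 160 140 150]
 [451 446 449 449 448 446 422 344 263 240 316 339 263 193 225 253 232 236]
 [450 447 449 449 449 445 412 312 273 305 346 307 199 174 239 263 270 291]
 [448 449 451 452 449 431 368 295 304 345 324 225 148 179 228 253 268 280]
 [446 449 449 449 442 406 317 281 327 340 257 153 128 158 197 244 258 260]
 [447 449 449 449 426 345 275 262 292 294 196 132 140 160 196 246 258 255]
 [448 449 448 443 410 309 260 245 219 195 150 144 152 177 228 254 257 254]
 [449 449 448 431 364 285 256 236 178 141 144 148 154 184 243 259 253 253]
 [449 448 445 412 318 266 254 233 174 153 144 143 161 198 244 257 255 253]
 [448 447 431 363 284 257 251 233 201 187 139 128 168 231 254 256 255 254]
 [446 443 405 314 264 255 245 235 227 223 156 115 158 229 255 256 253 253]
 [447 425 344 275 257 251 244 243 242 238 172 119 135 199 244 256 255 251]
 [443 409 308 263 254 248 248 262 266 248 176 120 128 187 241 256 253 251]
 [431 364 283 257 249 248 254 270 269 242 163 116 
[... 315 characters left out ...]
 253 250]
 [258 251 226 158 103  96  97  95  93  93  96 112 168 227 250 254 251 248]
 [256 244 203 141 105  95  94  94  96  97 116 172 224 252 254 254 251 249]
 [252 234 197 172 157 147 141 120 125 150 177 227 254 255 254 252 250 251]
 [249 235 213 226 232 230 226 192 192 225 239 251 257 256 253 251 251 255]
 [250 251 248 252 254 259 259 247 245 254 259 260 255 254 252 249 252 259]
 [255 258 256 256 259 262 265 260 258 257 260 259 256 255 250 251 255 259]
 [257 258 257 256 261 263 264 261 259 260 260 258 257 251 253 254 257 259]]
0 [256.03915442 472.40006103]
0.012 [254.39907215 449.7230583 ]
0.016 [253.84670111 442.08556354]
0.02 [253.29145464 434.4083111 ]
0.026 [252.45314423 422.81720503]
```

View pics/s3.png

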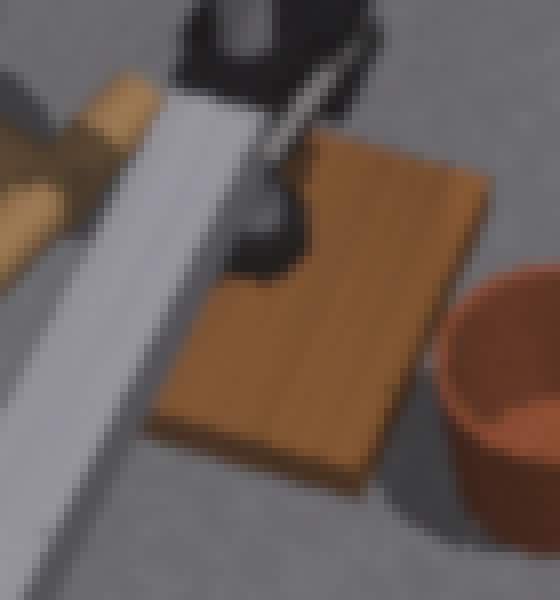

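Call:
apply_moves(rows=[[0,0,0.002,0,0,0],[0,0,0.004,0,0,0],[0,0,0.005,0,0,0]])

```text
clock: 8.45
tcp_pos: [0.5746, -0.0818, 0.2079]
orientation: [-0.0, 3.141, 0.0]
contact_force: [-1.2, -0.2, 5.5]
grip_width: 0.0
gripper_force: 2.6
```

Run:
```python
from h import *
np.set_printoptions(precision=1,suppress=True)
s=r.grab_frame("scene");ax=np.array([.575,-.082])
A=np.linspace(0,6.28,120)
# contact rim vs shadow lower rim, for packer z and gap h (shadow shift .3h toward -y)
for zp in (.012,.016,.02,.024,.026):
    for h in(0,.01,.025):
        P=np.array([proj(s,[ax[0]+.016*np.cos(a),ax[1]+.016*np.sin(a)-.3*h,zp]) for a in A]);print(zp,h,P[:,1].max(),P[P[:,1].argmax(),0])
for n in["leg_foot"]:
  for f in(s,):
    for d in r.outline_of(f,n)[:2]: print(d["conf"],d["rect"])
```

```text
0.012 0 222.49851052942122 257.7065773518766
0.012 0.01 222.07072545915548 256.6401041323537
0.012 0.025 221.43013277282088 255.04309901907664
0.016 0 221.52400992123785 257.64179765804334
0.016 0.01 221.09580827703 256.57268103217586
0.016 0.025 220.45459452000063 254.97172433887968
0.02 0 220.54458232758796 257.5766904440348
0.02 0.01 220.11596535707622 256.50491727894445
0.02 0.025 219.47413241675966 254.8999894080743
0.024 0 219.56019028819543 257.51125321968806
0.024 0.01 219.13115927405022 256.436810284413
0.024 0.025 218.48870909043407 254.82789149231164
0.026 0 219.06612079103934 257.4784100685506
0.026 0.01 218.63688324719467 256.40262725565407
0.026 0.025 217.9941251861072 254.79170555301113
```

Call:
apply_moves(rows=[[0,0,0.002,0,0,0],[0,0,0.004,0,0,0],[0,0,0.005,0,0,0]])

```text
clock: 8.93
tcp_pos: [0.5746, -0.0818, 0.2066]
orientation: [-0.0, 3.141, 0.0]
contact_force: [-1.7, -1.1, 5.5]
grip_width: -0.0002
gripper_force: 2.6
```

```bash
python3 -c "
from h import *
o=r.get_obs();print(o['clock'],o['tcp_pos'],o['contact_force'])"
```

```text
8.925 [ 0.57458015 -0.08184273  0.20659146] [-1.67442943 -1.13142496  5.45877043]
```

Call:
apply_moves(rows=[[0,0,0.002,0,0,0],[0,0,0.004,0,0,0],[0,0,0.004,0,0,0]])

```text
clock: 9.3
tcp_pos: [0.5746, -0.0819, 0.206]
orientation: [-0.0, 3.141, 0.001]
contact_force: [-2.2, -0.6, 8.2]
grip_width: 0.0001
gripper_force: 4.1
```

Call:
apply_moves(rows=[[0,0,0.002,0,0,0],[0,0,0.002,0,0,0]])

```text
clock: 9.55
tcp_pos: [0.5746, -0.0818, 0.2059]
orientation: [-0.0, 3.141, 0.001]
contact_force: [-4.1, -0.3, 11.2]
grip_width: 0.0002
gripper_force: 5.6
```

Call:
apply_moves(rows=[[0,0,0.003,0,0,0],[0,0,0.005,0,0,0],[0,0,0.005,0,0,0]])

```text
clock: 9.93
tcp_pos: [0.5747, -0.0819, 0.2057]
orientation: [0.0, 3.141, 0.002]
contact_force: [-6.9, 0.2, 18.7]
grip_width: 0.0001
gripper_force: 9.5
```

Call:
apply_moves(rows=[[0,0,0.0015,0,0,0],[0,0,0.0015,0,0,0],[0,0,0.0015,0,0,0]])

```text
clock: 10.3
tcp_pos: [0.5747, -0.0819, 0.2056]
orientation: [0.0, 3.14, 0.002]
contact_force: [-8.0, 0.3, 21.5]
grip_width: 0.0005
gripper_force: 10.7
```

Call:
apply_moves(rows=[[0,0,-0.12,0,0,0],[0.2,0.06,-0.12,0,0,0],[0.42,0.128,-0.1,0,0,0],[0.42,0.128,0.1,0,0,0],[0.42,0.128,0.2,0,0,0]])

```text
clock: 10.92
tcp_pos: [0.4679, -0.049, 0.1519]
orientation: [0.002, -3.141, -0.002]
contact_force: [0.3, -0.5, -0.4]
grip_width: 0.0002
gripper_force: 0.0
```

Call:
apply_moves(rows=[[0,0,0.12,0,0,0],[0,0,0.23,0,0,0],[0,0,0.23,0,0,0]])

```text
clock: 11.3
tcp_pos: [0.4677, -0.0497, 0.094]
orientation: [0.0, -3.137, 0.001]
contact_force: [-0.2, -0.5, 0.2]
grip_width: 0.0001
gripper_force: 0.0
```

Call:
apply_moves(rows=[[0,-0.03,0,0,0,0],[0.004,-0.06,0,0,0,0],[0.004,-0.085,0,0,0,0],[0,-0.11,0,0,0,0]])

```text
clock: 11.8
tcp_pos: [0.4708, -0.0762, 0.0966]
orientation: [-0.002, 3.139, 0.003]
contact_force: [2.2, 8.6, 1.1]
grip_width: 0.0001
gripper_force: 3.5
```

Call:
apply_moves(rows=[[0,-0.03,0.005,0,0,0],[-0.005,-0.06,0.01,0,0,0],[-0.02,-0.095,0.01,0,0,0],[-0.035,-0.125,0.01,0,0,0],[-0.05,-0.155,0.01,0,0,0]])

```text
clock: 12.42
tcp_pos: [0.4807, -0.1121, 0.0929]
orientation: [0.005, -3.138, -0.009]
contact_force: [-3.7, 13.3, 0.6]
grip_width: 0.0
gripper_force: 5.7
```

Call:
apply_moves(rows=[[-0.02,-0.022,0,0,0,0],[-0.045,-0.045,0,0,0,0],[-0.08,-0.078,0,0,0,0],[-0.115,-0.098,0,0,0,0],[-0.15,-0.113,0,0,0,0]])

```text
clock: 13.05
tcp_pos: [0.5191, -0.1448, 0.0932]
orientation: [-0.0, -3.141, -0.0]
contact_force: [-0.1, 0.0, -0.2]
grip_width: 0.0003
gripper_force: 0.0
```

Call:
apply_moves(rows=[[0.1,0,0,0,0,0],[0.25,0,0,0,0,0],[0.25,0,-0.25,0,0,0],[0.25,0,-0.5,0,0,0],[0.25,0,-0.6,0,0,0]])

```text
clock: 13.68
tcp_pos: [0.459, -0.1461, 0.2475]
orientation: [0.002, 3.134, -0.001]
contact_force: [0.1, 0.1, -0.1]
grip_width: 0.0002
gripper_force: 0.0
```

Run:
```python
from h import *
np.set_printoptions(precision=4,suppress=True)
o=r.get_obs();print(o["clock"],o["tcp_pos"],o["contact_force"])
w=r.grab_frame("wrist");s=r.grab_frame("scene")
for f in(w,s):
    a=r.landmark_of(f,"lever_tip");print([(onz(f,d["point"],.1),d["conf"]) for d in a[:1]])
cv2.imwrite("pics/e.png",np.hstack([cv2.resize(s["pixels"][150:240,220:310,::-1],(420,420)),w["pixels"][:,100:460,::-1]]))
```

```text
13.675 [ 0.459  -0.1461  0.2475] [ 0.1341  0.0586 -0.0858]
[(array([0.4559, 0.089 , 0.1   ]), 0.23)]
[(array([ 0.543 , -0.1532,  0.1   ]), 0.5)]
```

View pics/e.png

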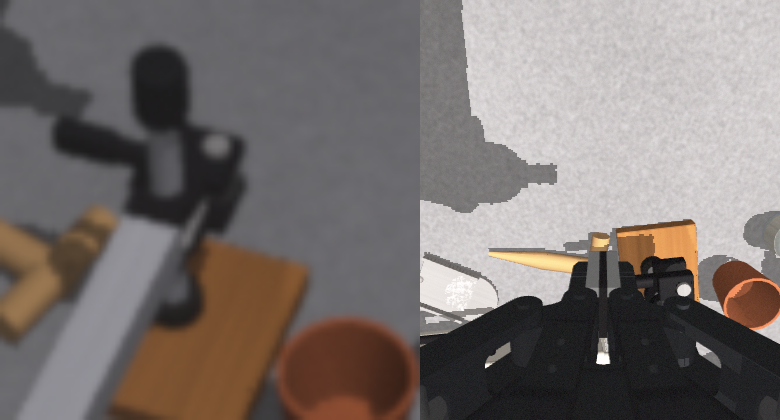

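Run:
```python
from h import *
np.set_printoptions(precision=1,suppress=True)
s=r.grab_frame("scene")
for th in (255,262,269,273,276.4,280):
    a=np.radians(th);u=np.array([np.cos(a),np.sin(a)])
    print(th,[(proj(s,[*(np.array([.5445,-.069])+k*u),.1])-[220,150])*420/90 for k in(.091,.055)])
```

```text
255 [array([93. , 90.3]), array([142.3, 123.7])]
262 [array([ 79.1, 102.6]), array([134. , 131.2])]
269 [array([ 67.2, 116. ]), array([126.9, 139.5])]
273 [array([ 61.3, 124.1]), array([123.4, 144.5])]
276.4 [array([ 56.9, 131.2]), array([120.8, 148.8])]
280 [array([ 52.8, 139. ]), array([118.5, 153.6])]
```

The lever's end shows at (57,132) in the crop. That matches the locked angle (276.4° predicts 57,131), and the robot is clear.

```bash
python3 -c "
from h import *
print(r.hand_in())"
```

```text
the job is handed in; nothing more can be done
None
```

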